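# Slide the tally clipboard out over the step's edge

## Robot

A 6-joint arm with a two-finger parallel gripper is mounted at the origin on the work surface. World frame = base frame: x ahead of the robot, y to its left, z up, the work surface at z = 0. Lengths are in mm, angles in rad, forces in N, time in s.
With the tool pointing down it reaches from about 275 to 1000 mm from the base axis. Payload 8.4 kg.
Tool frame: the origin (TCP) lies at the centre of the arm's flange, where the gripper is bolted on; the fingertips stand 173 mm ahead of it and the grasp point (between the pads) lies 155 mm ahead of it; z points along the fingers, y is the direction in which the jaws open and shut (so a half turn about z gives the same grasp; the last joint's range is limited). The gripper opens to 85 mm and grips with 20 to 120 N. Pads are 22 mm wide; open, the fingers measure 114 mm over their backs; the gripper's body (76 mm by 85 mm) begins 54 mm behind the grasp point. The pads swing forward as they close: fully open they stand 13 mm farther back than shut.
Start: joints at [1.316, 0.353, 1.633, -0, 1.155, -0.002], TCP at [156.321, 605.139, 404.681] pointing down, gripper open.
Joint ranges: [-2.63, 2.63], [-0.92, 2.1], [0.06, 2.66], [-1.3, 4.44], [0, 2.69], [-3.02, 3.02]. Speed limits (rad/s): [2.22, 2.22, 2.79, 3.14, 3.14, 3.14].

## Interface

Orientations are given as [roll, pitch, yaw] about the fixed x, y, z axes, in that order (R = Rz(yaw) Ry(pitch) Rx(roll)).
In Python, from rig import sense, grab_frame, camera_model, sign_off gives the robot as it stands. The module is installed in compiled form; this text tells all that it offers.
- The arm moves only by the tool step_arm, never from a script. Its argument "commands" is a list of rows, each a list of 3 entries, a list of its own where there are three numbers: the shift along the tool's x, y, z in mm, then the turn about the tool's z in rad, then the opening, from 0 (shut) to 1 (fully open). A call has 1 to 20 rows; each row shifts and turns the pose as measured when the row begins, along the tool's axes as they then stand; what a row does not reach is not made up. A row lasts 1/8 s, in which the tool goes at most 62.5 mm and 10.7 degrees, less where a joint would pass 70% of its speed; a pose out of reach is approached as far as the arm can. A call with a gripper value outside its range is refused whole. The fingers move at their own pace and stop on an object; "force" is the grip in N (left out, the last holds). Time passes only in rows, so rows that do not move let the fingers close. It gives the time, the measured TCP pose, the force and the opening at its end, in the units of the state.
- sense(): the state, without advancing time (a new reading comes with each control period).
- grab_frame(name): name is "scene" or "top" or "wrist"; returns the picture (384x512x3 uint8, blue, green, red); there is no depth.
- camera_model(name): a dict with "fx", "fy", "cx", "cy" (pixels), "R" (3x3) and "t" (3): a world point X has camera coordinates R X + t. Camera axes: x right, y down, z forward; pixel columns grow to the right and rows downward; lengths in mm; the calibration is good to about 2 mm. A picture is of the moment at which its call begins: read the wrist's pose just before it. camera_model takes no time and is no camera call; for the wrist camera it gives the pose at the moment of the call.
- sign_off(): hands the job in, once; it reports no verdict.
The state is a dict: "clock": time; "qpos": joint angles; "qvel": joint speeds; "joint_efforts": joint torques, N m; "eef_pos": TCP position; "tcp_rot": TCP orientation; "contact_force": force on the tool from outside, world axes, zero at the start; "wrist_torque": the same for the moment, N m; "opening": opening from 0.0 (shut) to 1.0 (fully open).
Only numpy, scipy, OpenCV 4.12 (cv2) and the standard library are available. Lean on these libraries where they do the work, as an engineer would, in place of code of your own. Each camera call takes 0.05 s, during which the arm holds its last target. There are 200 camera calls.

## Task

Push the clipboard along the top of the low pine step, clip end first, until that end sticks out 3 cm past the step's right-hand edge, so that its steel clip hangs just clear of the wood and can be taken hold of by the next person. Leave the clipboard lying flat and square to that edge; slide it only, never lift or tip it, and leave the mug, tin and other goods where they are.

Things in the scene. Friction and masses are not known exactly. Their poses are not given: they have to be found in the camera images.
- step: fixed low pine step on the table, 340 (its x) x 400 (its y) mm, its flat top 50 mm above the table. Origin: centre of its underside. Its -y axis points towards its right-hand end (robot's right, turned up to about 20 degrees), where the clipboard has to stick out. It cannot move.
- step_edge (a point): middle of the top edge of the step's right-hand end (50 mm up); axes as the step's: -y points straight out over the edge, x along the edge. The space beyond the edge is empty down to the table.
- clipboard: dark brown hardboard clipboard with a sheet of paper, loose, 110 mm wide (its x), 160 mm long (its y), board 5 mm thick, about 0.12 kg, lying flat on the step. Its steel clip lies on top at the -y end: 70 mm wide, the last 30 mm of the length, 16 mm high with its roll. Origin: centre of the underside. It starts turned up to 17 degrees from the step's axes.
- clip_end (a point): middle of the clipboard's clip end (its -y end), at the underside. This point has to lie 30 mm beyond the step's edge.
- plain_end (a point): middle of the clipboard's other end (its +y end), at the underside: a straight 5 mm high edge, 110 mm wide, with at least 35 mm of free step top behind it at the start.
- mug: steel mug, 76 mm across, 75 mm high, on the step beyond the clipboard's track. Origin: centre of its underside. Leave it alone.
- fish_tin: flat oblong brass-coloured food tin, 60 x 100 x 22 mm, on the robot's side of the step. Origin: centre of its underside. Leave it alone.
- tea_carton: small pale carton, 55 x 75 x 60 mm, on the far side of the step. Origin: centre of its underside. Leave it alone.
- bowl: steel bowl, 170 mm across, 60 mm high, on the table to the right. Origin: centre of its underside. Leave it alone.
- spoon: steel spoon lying on the table to the right. Origin: underside, along its length. Leave it alone.
- tape: ring of packing tape lying flat on the table to the left, 100 mm across, 48 mm high. Origin: centre of its underside. Leave it alone.
- jar: glass jar, 72 mm across, 110 mm high, on the table to the left. Origin: centre of its underside. Leave it alone.
Not all that is in view belongs to the job. Of the things that look like the clipboard, the larger one is meant.

How it is judged (in metres and radians):
At the end, for the whole second after the job is handed in: the middle of the clip end is 22 to 38 mm beyond the step's right-hand edge, the clipboard is square to the edge within 8 degrees, within the step's width, flat on the step and at rest (y of clip_end in the frame of step_edge between -0.038 and -0.022 m and x of clip_end in the frame of step_edge between -0.115 and 0.115 m and angle between the x axis of clipboard and the x axis of step_edge, either way round below 0.14 rad and z of clip_end in the frame of step_edge between -0.004 and 0.004 m and angle between clipboard's own z axis and vertical below 0.05 rad and linear speed of clipboard below 0.01 m/s); the robot touches nothing.
It fails at once if the clipboard is lifted, tipped or dropped off the step (angle between clipboard's own z axis and vertical above 0.15 rad or z of clipboard in the frame of step_edge above 0.012 m or z of clipboard in the frame of step_edge below -0.012 m).
It fails at once if a bystander is moved more than 25 mm (distance of any of mug, fish_tin, tea_carton, bowl, spoon, tape, jar from where it was at the start of the episode above 0.025 m).
It also fails if it takes over 45 s, if anything falls off the work surface, if the arm or the gripper's body presses on something with over 40 N, if the wrist force passes 120 N, or if a joint passes its speed limit or range.

## Working session

There is one attempt and no reset: what is moved stays moved. The work goes in short steps, Python scripts to look and compute and a tool call to move; the robot and the scene stay as the last step left them, time stands still between calls to the robot, and variables do not carry over. Pictures are saved under pics/ and viewed, about 8 in all and at most 12, crops included, and the job is handed in when it is done.

Besides the shell and the picture viewer there is one more tool, called after "Emit:" by a JSON object that holds its "fn" and its "kwargs". step_arm: Moves the arm, as the interface text tells. Its arguments: {"type":"object","properties":{"commands":{"type":"array","items":{"type":"array"}},"force":{"type":"number"}},"required":["commands"]}

```bash
mkdir -p pics
python3 - <<'E'
from rig import *
import cv2,numpy as np
print(sense())
for n in("top","scene"):
    cv2.imwrite(f"pics/{n}1.png",grab_frame(n)); print(n,camera_model(n))
E
```

```text
{'clock': 0.0, 'qpos': array([ 1.31560075e+00,  3.53665744e-01,  1.63411832e+00, -1.67218349e-05,
        1.15521136e+00, -2.41620904e-03]), 'qvel': array([-0.00145035, -0.0013793 ,  0.0009598 ,  0.0014134 ,  0.00068042,
       -0.00038613]), 'joint_efforts': array([ 2.14698433e-03, -6.05237174e+01, -3.42072415e+01,  1.76456401e-04,
        9.32503841e-03, -4.22856954e-05]), 'eef_pos': array([156.26460572, 604.9138449 , 403.95729414]), 'tcp_rot': array([-3.14018985e+00,  1.18995681e-05,  2.88882005e+00]), 'contact_force': array([-0.27533529,  1.07038317,  0.11990114]), 'wrist_torque': array([ 0.01254077, -0.0051503 ,  0.01695337]), 'opening': 0.9983751130641245}
top {'fx': 377.6517413002476, 'fy': 377.6517413002476, 'cx': 256.95062574594283, 'cy': 187.53058682593158, 'R': array([[-0.01153045, -0.99974211,  0.01956408],
       [-0.99708078,  0.01001849, -0.07569374],
       [ 0.07547822, -0.02037975, -0.99693917]]), 't': array([  -3.8091293 ,  497.22793551, 1455.46450336])}
scene {'fx': 485.92435115514155, 'fy': 485.92435115514155, 'cx': 252.344596679917, 'cy': 190.2277821594818, 'R': array([[ 7.47982547e-03,  9.99971795e-01,  6.79266441e-04],
       [ 7.76852439e-01, -5.38316580e-03, -6.29659678e-01],
       [-6.29638262e-01,  5.23743429e-03, -7.76870793e-01]]), 't': array([   2.19419595, -323.17154011, 2060.46465772])}
```

View pics/top1.png

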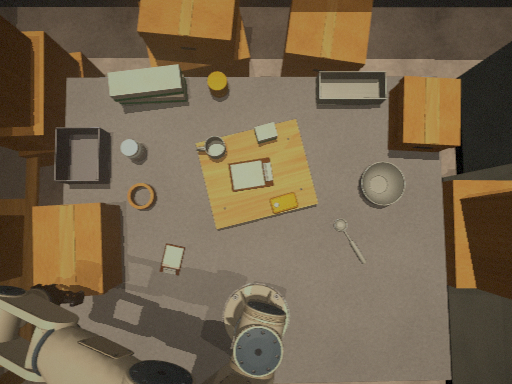

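View pics/scene1.png

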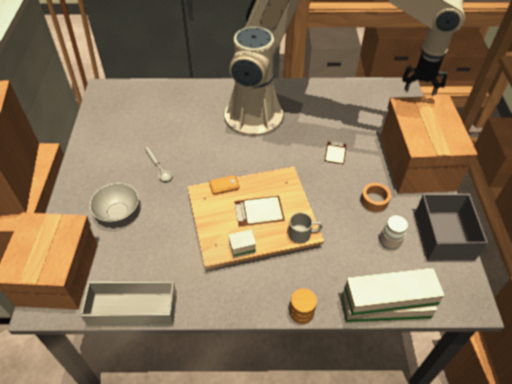

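The top view shows the step with corners near (197,143), (297,121), (317,205) and (217,228). The clipboard is at about (230–273, 158–190) with its clip to the right. The mug is at (215,147), the tin at (284,203), and the smaller decoy is on the table at (173,258). The scene view agrees.

```bash
cat > h.py <<'E'
from rig import *
import cv2,numpy as np
def ray(n,uv,z,m=None):
    m=m or camera_model(n); uv=np.asarray(uv,float).reshape(-1,2)
    d=np.c_[(uv[:,0]-m['cx'])/m['fx'],(uv[:,1]-m['cy'])/m['fy'],np.ones(len(uv))]@m['R']
    c=-m['R'].T@m['t']; return (c+d*((z-c[2])/d[:,2])[:,None])[:,:2]
def rect(P):
    r=cv2.minAreaRect(P.astype(np.float32)); return r,cv2.boxPoints(r)
E
python3 - <<'E'
from h import *
im=cv2.imread('pics/top1.png'); hsv=cv2.cvtColor(im,cv2.COLOR_BGR2HSV)
for p in[(210,200),(235,175),(231,175),(250,175),(268,172),(250,189),(284,203),(266,130),(300,180)]: print(p,hsv[p[1],p[0]])
crop=im[105:240,185:330]; cv2.imwrite('pics/crop1.png',cv2.resize(crop,None,fx=5,fy=4.4,interpolation=cv2.INTER_CUBIC) if 0 else cv2.resize(crop,None,fx=4.4,fy=4.4,interpolation=cv2.INTER_CUBIC))
w=cv2.inRange(hsv,(10,90,120),(30,255,255)); w[:110]=0;w[235:]=0;w[:,:190]=0;w[:,325:]=0
cs,_=cv2.findContours(w,cv2.RETR_EXTERNAL,cv2.CHAIN_APPROX_NONE);c=max(cs,key=cv2.contourArea)
h=cv2.convexHull(c); P=ray('top',h,50); print('step',rect(P))
# non-wood blobs within step
m=np.zeros_like(w); cv2.fillConvexPoly(m,h,255); m=cv2.erode(m,np.ones((3,3)))
b=cv2.bitwise_and(m,cv2.bitwise_not(w))
cs,_=cv2.findContours(b,cv2.RETR_EXTERNAL,cv2.CHAIN_APPROX_NONE)
for c in cs:
    if cv2.contourArea(c)>40: print(cv2.boundingRect(c),rect(ray('top',c,55)))
E
```

```text
(210, 200) [ 21 135 177]
(235, 175) [ 34  41 181]
(231, 175) [ 17 103 134]
(250, 175) [ 35  39 182]
(268, 172) [ 36  36 183]
(250, 189) [ 22 138 131]
(284, 203) [ 25 191 179]
(266, 130) [ 36  38 181]
(300, 180) [ 24 128 177]
step (((551.3209838867188, -6.8798065185546875), (340.3570251464844, 401.4389343261719), 13.457371711730957), array([[ 339.1032 ,  148.72432],
       [ 432.5268 , -241.69246],
       [ 763.53876, -162.48393],
       [ 670.1152 ,  227.93285]], dtype=float32))
(229, 158, 44, 34) (((545.0081787109375, 13.743576049804688), (108.8954086303711, 160.02926635742188), 8.19011116027832), array([[479.71704 ,  85.18561 ],
       [502.51453 , -73.21149 ],
       [610.2993  , -57.698456],
       [587.50183 , 100.69864 ]], dtype=float32))
(199, 139, 28, 23) (((632.2747802734375, 150.86767578125), (68.94097137451172, 100.45295715332031), 30.23941993713379), array([[577.19995, 176.89993],
       [627.78955,  90.11575],
       [687.3496 , 124.83542],
       [636.76   , 211.6196 ]], dtype=float32))
(255, 125, 23, 19) (((700.8975830078125, -45.80024337768555), (58.56293487548828, 82.41215515136719), 13.821063041687012), array([[662.6202  , -12.782287],
       [682.3077  , -92.80833 ],
       [739.175   , -78.8182  ],
       [719.4875  ,   1.20784 ]], dtype=float32))
```

View pics/crop1.png

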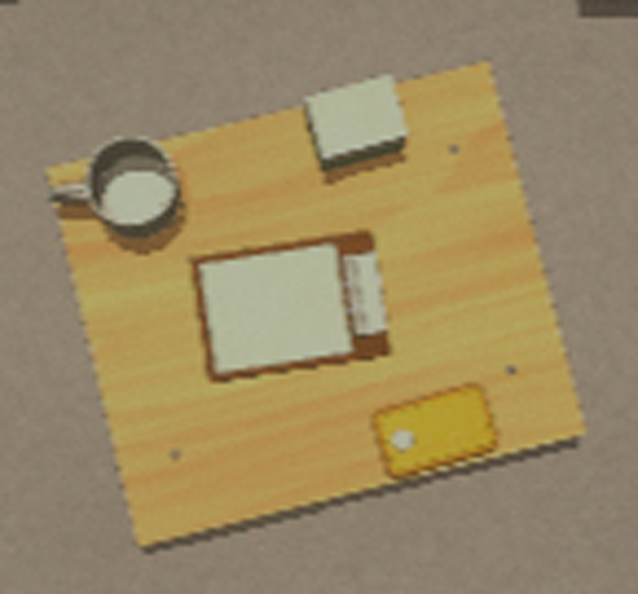

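Emit:
{"fn": "step_arm", "kwargs": {"commands": [[[0, 0, 0], 0.18, 0.5], [[0, 0, 0], 0.18, 0.5], [[0, 0, 0], 0.18, 0.5], [[0, 0, 0], 0.18, 0.5], [[0, 0, 0], 0.18, 0.5], [[0, 0, 0], 0.18, 0.5], [[-45, 19, 0], 0, 0.5], [[-45, 19, 0], 0, 0.5], [[-45, 19, 0], 0, 0.5], [[-45, 19, 0], 0, 0.5], [[-45, 19, 0], 0, 0.5], [[-45, 19, 0], 0, 0.5], [[-45, 19, 0], 0, 0.5], [[-45, 19, 0], 0, 0.5], [[-45, 19, 0], 0, 0.5], [[-45, 19, 0], 0, 0.5]]}}

```text
clock: 2.1
eef_pos: [437.9, 190.7, 401.1]
tcp_rot: [-3.137, 0.008, 1.777]
contact_force: [0.0, 0.1, -0.2]
opening: 0.501
```

```bash
cat >> h.py <<'E'
ANG=np.radians(13.457); SX=np.array([np.cos(ANG),np.sin(ANG)]); SY=np.array([-SX[1],SX[0]])
EDGE=np.array([551.3,-6.9])-200*SY
def st(p): d=np.asarray(p)[...,:2]-EDGE; return np.stack([d@SX,d@SY],-1)   # step_edge frame
E
python3 - <<'E'
from h import *
s=sense(); print(s['clock'],s['eef_pos'],s['tcp_rot'],s['opening'],'tool in edge frame',st(s['eef_pos']))
f=lambda x,y:(185+(x+.5)/4.4-.5,105+(y+.5)/4.4-.5)
print('mug',st(ray('top',[f(133,183)],125)))
print('tin',st(ray('top',[f(375,408),f(480,383),f(497,452),f(390,478)],72)))
print('board',st(np.array([[479.7,85.2],[502.5,-73.2],[610.3,-57.7],[587.5,100.7],[545,13.7]])))
E
```

```text
2.1 [437.9121623  190.73449276 401.12153247] [-3.13716846  0.00750942  1.77746287] 0.5012981581738486 tool in edge frame [-64.28213883 418.59551938]
mug [[123.20745476 326.44039226]]
tin [[-104.44819735  174.39257438]
 [-105.54638102   81.83833293]
 [-166.20669211   82.54973375]
 [-165.3755281   176.6936586 ]]
board [[-48.20110944 306.23381311]
 [-62.88922894 146.87679524]
 [ 45.5581963  136.86450484]
 [ 60.2463158  296.22152271]
 [ -1.33309234 221.50053173]]
```

Emit:
{"fn": "step_arm", "kwargs": {"commands": [[[0, 0, 0], -0.028, 0.5], [[-31, 21, 0], 0, 0.5], [[-31, 21, 0], 0, 0.5], [[-30, 21, 0], 0, 0.5], [[0, 0, 30], 0, 0.5], [[0, 0, 30], 0, 0.5], [[0, 0, 30], 0, 0.5], [[0, 0, 0], 0, 0.5]]}}

```text
clock: 3.1
eef_pos: [521.7, 114.5, 308.1]
tcp_rot: [-3.135, 0.005, 1.807]
contact_force: [-0.9, -0.3, 0.3]
opening: 0.499
```

Run:
```python
from h import *
s=sense(); print(s['clock'],s['eef_pos'],s['tcp_rot'],s['contact_force'],'tool in edge frame',st(s['eef_pos']))
```

```text
3.1 [521.68802494 114.51953867 308.0977978 ] [-3.13473307  0.00537249  1.8074209 ] [-0.926828   -0.29896247  0.28359514] tool in edge frame [ -0.54275986 324.9771133 ]
```

Emit:
{"fn": "step_arm", "kwargs": {"commands": [[[0, 0, 25], 0, 0.5], [[0, 0, 25], 0, 0.5], [[0, 0, 20], 0, 0.5], [[0, 0, 8], 0, 0.5], [[0, 0, 0], 0, 0.5]]}}

```text
clock: 3.72
eef_pos: [523.4, 117.4, 234.0]
tcp_rot: [-3.142, 0.005, 1.811]
contact_force: [-0.2, -0.3, -0.3]
opening: 0.498
```

Emit:
{"fn": "step_arm", "kwargs": {"commands": [[[0, 0, 2], 0, 0.5], [[0, 0, 2], 0, 0.5], [[0, 0, 0], 0, 0.5]]}}

```text
clock: 4.1
eef_pos: [524.3, 117.8, 232.0]
tcp_rot: [3.138, 0.005, 1.811]
contact_force: [0.2, -0.1, 1.2]
opening: 0.501
```

Run:
```python
from h import *
cv2.imwrite('pics/wrist1.png',grab_frame('wrist')); 
s=sense(); print(s['clock'],s['eef_pos'],s['tcp_rot'],s['contact_force'],'tool in edge frame',st(s['eef_pos']))
```

```text
4.15 [524.30208105 117.81102421 232.07178454] [3.13811528 0.00485744 1.81105506] [-0.03881613 -0.09727066 -0.29710553] tool in edge frame [  2.76550678 327.56989911]
```

View pics/wrist1.png

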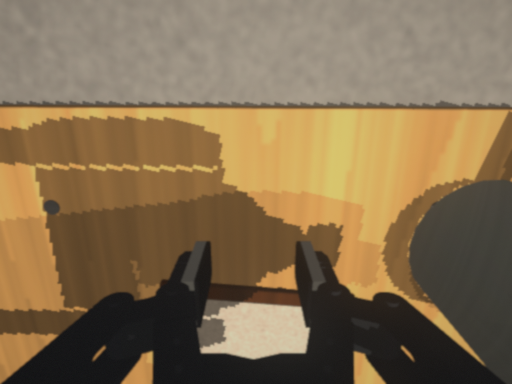

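The wrist view shows the fingertips at (203,243) and (304,243), clear behind the board's plain end (row ~290), with the mug well off to the right. I'll go on with a guarded descent.

Emit:
{"fn": "step_arm", "kwargs": {"commands": [[[0, 0, 4], 0, 0.5], [[0, 0, 0], 0, 0.5]]}}

```text
clock: 4.4
eef_pos: [524.3, 117.7, 228.0]
tcp_rot: [3.138, 0.005, 1.811]
contact_force: [0.0, -1.0, -0.2]
opening: 0.504
```

Emit:
{"fn": "step_arm", "kwargs": {"commands": [[[0, 0, 3], 0, 0.5], [[0, 0, 0], 0, 0.5]]}}

```text
clock: 4.65
eef_pos: [524.3, 117.7, 224.6]
tcp_rot: [3.138, 0.005, 1.811]
contact_force: [-0.2, 0.2, 0.1]
opening: 0.499
```

Emit:
{"fn": "step_arm", "kwargs": {"commands": [[[0, 0, 2.5], 0, 0.5], [[0, 0, 0], 0, 0.5]]}}

```text
clock: 4.9
eef_pos: [524.3, 117.7, 221.9]
tcp_rot: [3.138, 0.005, 1.811]
contact_force: [-0.3, -0.2, 0.4]
opening: 0.5
```

Emit:
{"fn": "step_arm", "kwargs": {"commands": [[[0, 0, 2], 0, 0.5], [[0, 0, 0], 0, 0.5]]}}

```text
clock: 5.15
eef_pos: [524.7, 117.8, 222.0]
tcp_rot: [3.138, 0.005, 1.811]
contact_force: [-0.6, 0.4, 0.3]
opening: 0.502
```

Emit:
{"fn": "step_arm", "kwargs": {"commands": [[[0, 0, 1.5], 0, 0.5], [[0, 0, 0], 0, 0.5]]}}

```text
clock: 5.4
eef_pos: [524.9, 117.8, 221.8]
tcp_rot: [3.137, 0.005, 1.811]
contact_force: [0.0, -0.1, -0.4]
opening: 0.499
```

Emit:
{"fn": "step_arm", "kwargs": {"commands": [[[0, 0, 1], 0, 0.5], [[0, 0, 0], 0, 0.5]]}}

```text
clock: 5.65
eef_pos: [525.0, 117.9, 221.7]
tcp_rot: [3.137, 0.005, 1.811]
contact_force: [0.3, -0.7, 1.6]
opening: 0.496
```

Run:
```python
from h import *
s=sense(); print(s)
```

```text
{'clock': 5.65, 'qpos': array([ 0.21953796,  0.46662463,  1.95552683, -0.00727956,  0.71503172,
       -0.01504057]), 'qvel': array([ 0.00046484, -0.00115554,  0.00071382, -0.00268256,  0.00220806,
       -0.00077643]), 'joint_efforts': array([-6.01727879e-04, -5.63530755e+01, -2.28669584e+01, -1.98214321e-02,
       -2.75138542e-01,  2.82374443e-03]), 'eef_pos': array([524.98150112, 117.85038765, 221.72000168]), 'tcp_rot': array([3.13726896, 0.00486252, 1.81085043]), 'contact_force': array([ 0.34295125, -0.67286069,  1.62396184]), 'wrist_torque': array([-0.04295378,  0.12619691, -0.04097314]), 'opening': 0.4958178491864566}
```

Emit:
{"fn": "step_arm", "kwargs": {"commands": [[[0, 0, 2], 0, 0.5]]}}

```text
clock: 5.78
eef_pos: [525.1, 117.9, 221.4]
tcp_rot: [3.138, 0.005, 1.811]
contact_force: [-11.8, -2.7, 46.9]
opening: 0.502
```

Emit:
{"fn": "step_arm", "kwargs": {"commands": [[[0, 0, -2], 0, 0.5], [[0, 0, 0], 0, 0.5]]}}

```text
clock: 6.02
eef_pos: [525.3, 117.9, 223.6]
tcp_rot: [3.137, 0.005, 1.811]
contact_force: [-0.7, 1.0, 0.2]
opening: 0.498
```

Emit:
{"fn": "step_arm", "kwargs": {"commands": [[[-6, 0, 0], 0, 0.5], [[-6, 0, 0], 0, 0.5], [[-6, 0, 0], 0, 0.5], [[-6, 0, 0], 0, 0.5], [[-6, 0, 0], 0, 0.5], [[-6, 0, 0], 0, 0.5], [[-6, 0, 0], 0, 0.5], [[-6, 0, 0], 0, 0.5], [[-6, 0, 0], 0, 0.5], [[-6, 0, 0], 0, 0.5], [[-6, 0, 0], 0, 0.5], [[0, 0, 0], 0, 0.5]]}}

```text
clock: 7.52
eef_pos: [541.8, 48.8, 222.7]
tcp_rot: [3.138, 0.005, 1.81]
contact_force: [0.1, 0.1, -0.2]
opening: 0.496
```

Run:
```python
from h import *
im=grab_frame('top'); s=sense(); print(s['eef_pos'],s['tcp_rot'],st(s['eef_pos']))
cv2.imwrite('pics/top2.png',im)
cv2.imwrite('pics/crop2.png',cv2.resize(im[105:240,185:330],None,fx=4.4,fy=4.4,interpolation=cv2.INTER_CUBIC))
```

```text
[541.72804358  48.9505589  222.69415572] [3.13827968 0.00469305 1.81036126] [  3.68813625 256.5447162 ]
```

View pics/crop2.png

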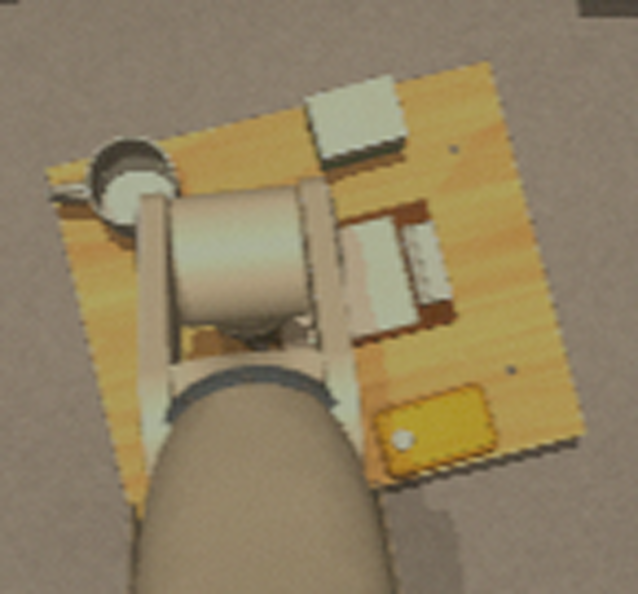

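The board is moving with the tool and is now square to the edge (clip end from (427,200) to (455,320) in the crop, about 13°). I'll compute where the clip end is.

Run:
```python
from h import *
f=lambda x,y:(185+(x+.5)/4.4-.5,105+(y+.5)/4.4-.5)
print(st(ray('top',[f(428,200),f(456,320)],55)), st(sense()['eef_pos']))
# edge check
print(st(ray('top',[f(493,62),f(585,430)],50)))
```

```text
[[ 61.07781643  83.57257514]
 [-46.80670011  86.1330199 ]] [  3.68813625 256.5447162 ]
[[ 167.20878776   -3.44054245]
 [-166.56908143    0.59113316]]
```

Emit:
{"fn": "step_arm", "kwargs": {"commands": [[[-6, 0, -0.1], 0, 0.5], [[-6, 0, -0.1], 0, 0.5], [[-6, 0, -0.1], 0, 0.5], [[-6, 0, -0.1], 0, 0.5], [[-6, 0, -0.1], 0, 0.5], [[-6, 0, -0.1], 0, 0.5], [[-6, 0, -0.1], 0, 0.5], [[-6, 0, -0.1], 0, 0.5], [[-6, 0, -0.1], 0, 0.5], [[-6, 0, -0.1], 0, 0.5], [[-6, 0, -0.1], 0, 0.5], [[-6, 0, -0.1], 0, 0.5], [[-6, 0, -0.1], 0, 0.5], [[-6, 0, -0.1], 0, 0.5], [[0, 0, 0], 0, 0.5]]}}

```text
clock: 9.45
eef_pos: [563.1, -38.4, 224.6]
tcp_rot: [3.138, 0.005, 1.811]
contact_force: [0.5, 0.7, 0.2]
opening: 0.5
```

Run:
```python
from h import *
im=grab_frame('top'); s=sense(); print(s['eef_pos'],s['tcp_rot'],st(s['eef_pos']))
cv2.imwrite('pics/top3.png',im)
cv2.imwrite('pics/crop3.png',cv2.resize(im[105:240,185:330],None,fx=4.4,fy=4.4,interpolation=cv2.INTER_CUBIC))
```

```text
[563.03718146 -38.20550836 224.61283296] [3.13832002 0.00465964 1.81059668] [  4.12965696 166.82256467]
```

View pics/crop3.png

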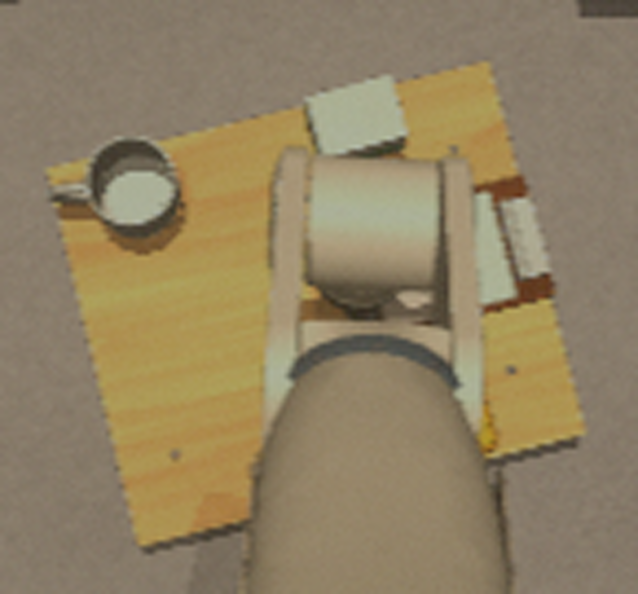

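The clip end is now about 5 mm past the edge, at (525,178)–(553,295), and square. About 25 mm remain, with the tips lowered slightly.

Emit:
{"fn": "step_arm", "kwargs": {"commands": [[[-5, 0, 0.5], 0, 0.5], [[-5, 0, 0.5], 0, 0.5], [[-5, 0, 0.5], 0, 0.5], [[-3, 0, 0], 0, 0.5], [[0, 0, 0], 0, 0.5]]}}

```text
clock: 10.12
eef_pos: [568.0, -55.6, 224.4]
tcp_rot: [3.137, 0.003, 1.811]
contact_force: [-1.2, 1.0, 1.8]
opening: 0.5
```

Run:
```python
from h import *
s=sense(); print(s['eef_pos'],st(s['eef_pos']))
```

```text
[568.02653642 -55.60436225 224.40832799] [  4.93304468 148.74029855]
```

Emit:
{"fn": "step_arm", "kwargs": {"commands": [[[-3.5, 0, 0.5], 0, 0.5], [[-3, 0, 0], 0, 0.5], [[0, 0, 0], 0, 0.5]]}}

```text
clock: 10.5
eef_pos: [569.7, -61.8, 224.3]
tcp_rot: [3.136, 0.003, 1.811]
contact_force: [-1.3, 0.7, 3.5]
opening: 0.499
```

Run:
```python
from h import *
s=sense(); print(s['eef_pos'],st(s['eef_pos']))
im=grab_frame('top'); cv2.imwrite('pics/top4.png',im)
cv2.imwrite('pics/crop4.png',cv2.resize(im[130:210,260:340],None,fx=7,fy=7,interpolation=cv2.INTER_CUBIC))
```

```text
[569.74252862 -61.82621288 224.28600633] [  5.15400271 142.28993173]
```

View pics/crop4.png

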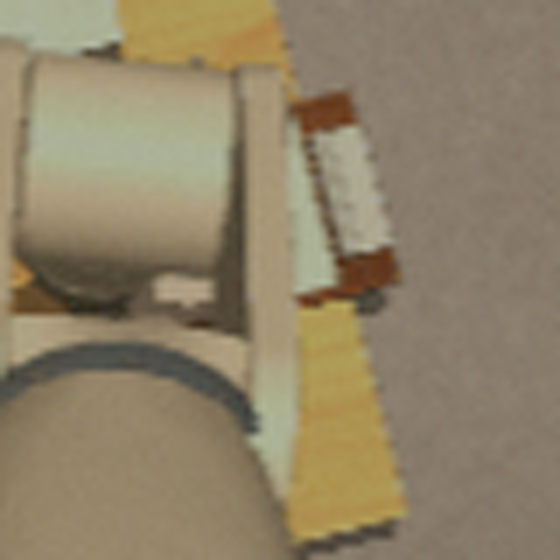

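Run:
```python
from h import *
f=lambda x,y:(260+(x+.5)/7-.5,130+(y+.5)/7-.5)
print(st(ray('top',[f(350,90),f(400,280)],55))); print(st(ray('top',[f(278,0),f(359,310),f(407,513)],50)))
s=sense();print(s['contact_force'],s['wrist_torque'])
```

```text
[[ 64.18820767 -27.53653202]
 [-44.27497526 -27.42852737]]
[[ 123.32299159   -2.56964274]
 [ -54.46296525   -2.30056007]
 [-168.61257118    0.55222768]]
[-0.25539152  1.60547671  3.37412609] [ 0.0870554   0.0735554  -0.04689777]
```

Emit:
{"fn": "step_arm", "kwargs": {"commands": [[[0, 0, -2], 0, 0.5], [[10, 0, 0], 0, 0.5], [[10, 0, 0], 0, 0.5], [[10, 0, -10], 0, 0.5], [[0, 0, -50], 0, 0.5], [[0, 0, -50], 0, 0.5], [[0, 0, -50], 0, 0.5], [[60, 0, 0], 0, 0.5], [[60, 0, 0], 0, 0.5], [[60, 0, 0], 0, 0.5], [[60, 0, 0], 0, 0.5], [[60, 0, 0], 0, 0.5], [[0, 0, 0], 0, 0.5]]}}

```text
clock: 12.18
eef_pos: [484.1, 274.4, 397.3]
tcp_rot: [3.129, 0.002, 1.812]
contact_force: [0.4, -0.6, -0.4]
opening: 0.5
```

Run:
```python
from h import *
im=grab_frame('top'); cv2.imwrite('pics/top5.png',im)
cv2.imwrite('pics/crop5.png',cv2.resize(im[105:240,185:330],None,fx=4.4,fy=4.4,interpolation=cv2.INTER_CUBIC))
hsv=cv2.cvtColor(im,cv2.COLOR_BGR2HSV)
w=cv2.inRange(hsv,(10,90,120),(30,255,255))
b=cv2.inRange(hsv,(0,100,40),(16,255,125)); b[:,:230]=0;b[:130]=0;b[205:]=0;b[:,325:]=0
ys,xs=np.nonzero(b); print(rect(ray('top',np.c_[xs,ys],55)))
_,bx=rect(ray('top',np.c_[xs,ys],55)); print(st(bx))
print(sense()['eef_pos'],sense()['clock'])
```

```text
(((611.388427734375, -128.7437744140625), (153.19337463378906, 188.81643676757812), 12.965492248535156), array([[ 515.56274 ,  -53.928017],
       [ 557.9264  , -237.93063 ],
       [ 707.2141  , -203.55954 ],
       [ 664.85046 ,  -19.556915]], dtype=float32))
[[-45.70023439 162.5797597 ]
 [-47.31995628 -26.22971608]
 [105.86773375 -27.54385875]
 [107.48745741 161.26562446]]
[484.54125713 272.75800188 397.24968554] 12.225
```

View pics/crop5.png

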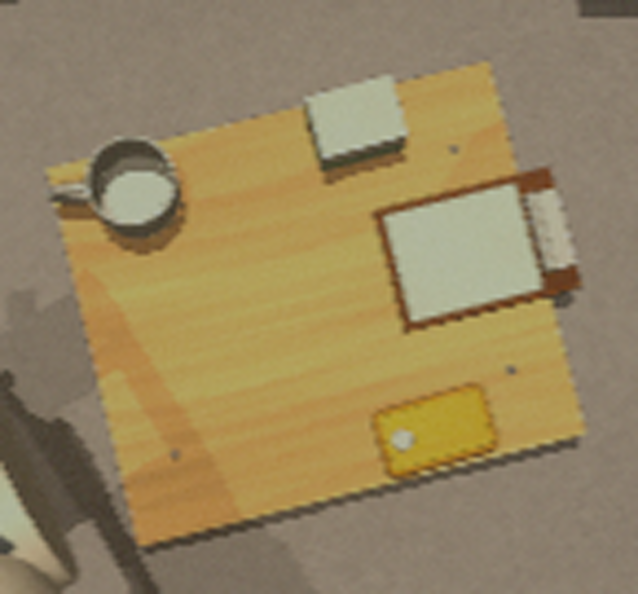

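The view shows the board lying square and overhanging the edge, with corners near (380,213), (550,168), (580,285) and (408,330). The mug, tin and carton are where they were. I'll make one finer measurement of the overhang.

Run:
```python
from h import *
im=cv2.imread('pics/top5.png'); m=camera_model('top')
def prof(x,y0,y1,z):  # image values along a step-y line at height z
    ys=np.arange(y0,y1,.5); P=EDGE+x*SX+ys[:,None]*SY
    uv=cv2.projectPoints(np.c_[P,np.full(len(P),float(z))],cv2.Rodrigues(m['R'])[0],m['t'],np.array([[m['fx'],0,m['cx']],[0,m['fy'],m['cy']],[0,0,1]]),None)[0].reshape(-1,1,2).astype(np.float32)
    v=cv2.remap(im,uv[...,0],uv[...,1],cv2.INTER_LINEAR).reshape(-1,3).astype(float)
    s=v[:,2]-v[:,0]; return ys,np.convolve(s,np.ones(5)/5,'same')
def cross(x,y0,y1,z):
    ys,s=prof(x,y0,y1,z); s=s[4:-4];ys=ys[4:-4]; t=(s[:8].mean()+s[-8:].mean())/2
    k=np.nonzero(np.diff(np.sign(s-t)))[0]; return np.round(ys[k],1)
for x in(-140,-110,-80,80,100,120,140): print('edge',x,cross(x,-22,22,50))
for x in(-150,-50,0,50): print('left edge',x,cross(x,380,420,50))
for x in(-38,-33,50,54): print('clip end',x,cross(x,-45,-16,55))
im=np.repeat(im[:,:,2:3]*1,3,2); im[:,:,0]=0
for x in(-30,0,30): 
    ys,s=prof(x,112,150,55); s=s[4:-4]; print('plain end',x,s.min(),ys[4:-4][s.argmin()],np.round(s[::6]))
```

```text
edge -140 [0.]
edge -110 [0.5]
edge -80 [1.]
edge 80 [0.5]
edge 100 [0.5]
edge 120 [1.]
edge 140 [0.]
left edge -150 [400.]
left edge -50 [400.]
left edge 0 [399.5]
left edge 50 [399.5]
clip end -38 [-27.5]
clip end -33 [-26.5]
clip end 50 [-27.5]
clip end 54 [-26.]
plain end -30 108.60000000000001 129.5 [177. 176. 170. 155. 127. 110. 123. 156. 177. 179. 179. 179.]
plain end 0 121.0 129.5 [176. 176. 171. 158. 134. 122. 133. 159. 175. 178. 179. 179.]
plain end 30 118.4 130.0 [176. 176. 173. 160. 135. 121. 128. 156. 174. 178. 178. 178.]
```

```bash
python3 -c "
from rig import *
print(sense()['contact_force']); print(sign_off())"
```

```text
[-0.05276337 -0.33657065 -0.44707937]
the job is handed in; nothing more can be done
None
```

I pushed the clipboard along the step with both half-open fingertips against its plain end, which also squared it. I then backed the arm off, clear of everything, and handed the job in at about 12 s of the 45 s allowed.

**Last checks, from the final top view:**
- **Overhang:** the clip end is about 27 to 28 mm past the edge, a little short of 30 mm but inside the 22 to 38 mm band. The plain-end position agrees, at about 28 mm.
- **Squareness and position:** the clipboard is within about 1° of square and roughly 10 mm off the middle of the edge.
- **Flatness:** it looks flat in the picture, but I did not measure its height or tilt separately.
- **Bystanders:** the mug, tin and carton look unmoved. I did not measure them, and I did not recheck the bowl, spoon, tape and jar, but the arm did not go near them.

**Disagreements and forces:**
- **Edge reading:** picking the step edge by eye put it up to 3 mm farther out than the fitted edge. The finer profile measurement confirmed the fitted edge to within 1 mm.
- **Arm reading:** the arm's own position predicted 29.4 mm of overhang, about 2 mm more than the camera showed.
- **Forces:** while finding the step's height, the fingertips pressed on it briefly with 47 N. The 40 N limit is for the arm and gripper body, and I took the fingertips not to count. During the last few millimetres of the push I also saw about 3.5 N upward that I did not trace.

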